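# Clear the slide channel, bring the jar to the mark and unscrew its cap

## Robot

A 6-joint arm with a two-finger parallel gripper is mounted at the origin on the work surface; the furniture and walls round the work are solid. World frame = base frame: x ahead of the robot, y to its left, z up, the work surface at z = 0. Lengths are in m, angles in rad, forces in N, time in s.
With the tool pointing down it reaches from about 0.275 to 0.825 m from the base axis. Payload 4.9 kg.
Tool frame: the origin (TCP) lies midway between the tips of the shut fingers; the grasp point (between the pads) lies 19 mm behind it; z points along the fingers, y is the line along which they close (so a half turn about z gives the same grasp; the last joint's range is limited). The gripper opens to 85 mm and grips with 20 to 120 N. Pads are 22 mm wide; open, the fingers measure 114 mm over their backs; the gripper's body (76 mm by 85 mm) begins 54 mm behind the grasp point. The pads swing forward as they close: fully open they stand 13 mm farther back than shut.
Start: joints at [1.086, 0.326, -0.193, 1.052, 0, 1.437], TCP at [0.189, 0.517, 0.231] pointing down, gripper open.
Joint ranges: [-2.65, 2.65], [-0.97, 1.79], [-1.3, 1.35], [-1.93, 2.1], [-1.47, 1.37], [-3.14, 3.14]. Speed limits (rad/s): [2.57, 2.57, 3.14, 3.14, 3.14, 3.14].

## Interface

Orientations are given as a rotation vector (axis times angle).
In Python, from station import env, viewer, job gives the robot as it stands.
- The arm moves only by the tool apply_moves, never from a script. Its argument "plan" is a list of rows, each a list of 2 entries, a list of its own where there are three numbers: the shift along the world's x, y, z each as a share of 0.3 m, from -1 to 1, then the turn, a rotation vector about the world's x, y, z each as a share of 1.5 rad, from -1 to 1. In form: [[[x, y, z], [ax, ay, az]], ...]. A call has exactly 5 rows; each row is the pose to reach, as a shift and turn from the pose commanded when the call began; what a row does not reach only later rows make up. A row lasts 1/12 s, in which the tool goes at most 41.7 mm and 7.16 degrees, less where a joint would pass 70% of its speed; a pose out of reach is approached as far as the arm can. A call with a number of a shift or a turn outside -1 to 1 is refused whole. A call with a gripper value outside its range is refused whole. "grip" is the closure, from 0 (fully open) to 1 (shut), set as the call begins (left out, the last holds). The fingers move at their own pace and stop on an object; "grip_force" is the grip in N (left out, the last holds). Time passes only in rows, so rows that repeat a pose let the fingers close, or fill a call up. It gives the time, the measured TCP pose, the force, the opening and the grip force at its end, in the units of the state.
- env.get_state(): the state, without advancing time (a new reading comes with each control period).
- viewer.get_image(name): name is "scene" or "top"; returns a dict with "image" (420x560x3 uint8, blue, green, red), "z_map" (420x560 float32, m along the optical axis (not along the pixel's ray), 0 where there is no reading), "camera_matrix" (3x3 intrinsics, pixels), "xyz" and "orientation" of the camera in the world. Camera axes: x right, y down, z forward; pixel columns grow to the right and rows downward; lengths in m; the calibration is good to about 2 mm. A picture is of the moment at which its call begins.
- job.finish_job(): hands the job in; it is judged then, once.
The state is a dict: "time_s": time; "joint_positions": joint angles; "dq": joint speeds; "joint_torque": joint torques, N m; "position": TCP position; "tcp_rot": TCP orientation; "contact_force": force on the tool from outside, world axes, zero at the start; "torque": the same for the moment, N m; "width": opening from 0.0 (shut) to 1.0 (fully open); "gripper_force": force on a finger pad.
Only numpy, scipy, OpenCV 4.12 (cv2) and the standard library are available. Lean on these libraries where they do the work, as an engineer would, in place of code of your own. Each camera call takes 0.05 s, during which the arm holds its last target. There are 200 camera calls.

## Task

Clear the lidded sample cups out of the slide channel and stand them upright in the shallow tray. Then slide the square jar along the channel, without lifting it, until it is centred on the black index line across it; only there unscrew its black cap (anticlockwise, regripping as often as needed until it comes free), lift it off and lay it flat in the tray beside the cups. Leave the jar standing on that mark, and do not disturb the bottle, beaker and calculator nearby.

Things in the scene. Friction and masses are not known exactly. Their poses are not given: they have to be found in the camera images.
- track: Fixed metal slide channel, 440 mm long (along its y axis) and 128 mm wide over its feet; origin at the centre of its underside, x across, z up. Floor 5 mm above the worktop. Two guide rails, inner faces 38 mm either side of the centre line, 10 mm thick, tops 18 mm above the worktop.
- mark_line (a point): Point on the channel floor in the middle of the black line, 6 mm wide, that crosses the channel; a black saddle 12 mm long sits on each rail there. Same axes as the track. The jar's axis belongs above this point; it lies towards the track's -y end, the jar starts towards its +y end.
- jar_centre (a point): Loose white square plastic jar, 0.85 kg, standing in the channel between the rails (2 mm play each side, so the rails stop it from turning); point on its axis 29 mm above its underside. Body 72 x 72 x 58 mm with round shoulder to 62 mm and a threaded round neck (44 mm, 52 mm over the threads) up to 90 mm. Too wide to grip round the sides, and it tips if it is dragged by the cap: push it low down, against a flat side.
- cap_centre (a point): Round ribbed black screw cap, 64 mm across and 31 mm high, 50 g, open below (wall 4.5 mm, three small thread lugs inside); point on its axis half-way up. Screwed fully down, its underside is 63 mm and its top 94 mm above the jar's underside. Turning it anticlockwise seen from above raises it 27 mm per turn (4.3 mm per rad); it comes free of the thread after about 4.1 rad (235 degrees), about 17.5 mm up. Pulled before that, it lifts the jar with it.
- tray: Fixed shallow rectangular steel tray, 140 mm (its x) by 360 mm (its y), its floor 10 mm and its 3 mm thick walls 20 mm above the worktop; origin at the centre of its underside, z up.
- reagent: Bystander: round white plastic bottle, 58 mm across, 126 mm high; origin at the centre of its underside.
- beaker: Bystander: glass beaker, 72 mm across, 105 mm high; origin at the centre of its underside.
- calc: Bystander: black desk calculator 176 x 128 x 27 mm, lying flat; origin at the centre of its underside.
- cup1_centre (a point): Loose round sample cup with a lid, 61 mm across at the lid, 58 mm at the body, 63 mm high, 40 g; point on its axis 30 mm above its underside. Starts in the channel, between the jar and the far end. May be absent.
- cup2_centre (a point): Loose round sample cup with a lid, 61 mm across at the lid, 58 mm at the body, 63 mm high, 40 g; point on its axis 30 mm above its underside. Starts in the channel, between the jar and the far end. May be absent.
- cup3_centre (a point): Loose round sample cup with a lid, 61 mm across at the lid, 58 mm at the body, 63 mm high, 40 g; point on its axis 30 mm above its underside. Starts in the channel, between the jar and the far end. May be absent.

How it is judged:
On the way, in this order (a step that is already met when the one before it is completed fails the run):
1. every sample cup stands upright in the tray (x of cup1_centre in the frame of tray between -0.06 and 0.06 m and y of cup1_centre in the frame of tray between -0.165 and 0.165 m and z of each of cup1_centre, cup2_centre, cup3_centre in the frame of tray below 0.048 m and angle between each of cup1_centre, cup2_centre, cup3_centre's own z axis and vertical below 0.15 rad and x of cup2_centre in the frame of tray between -0.06 and 0.06 m and y of cup2_centre in the frame of tray between -0.165 and 0.165 m and x of cup3_centre in the frame of tray between -0.06 and 0.06 m and y of cup3_centre in the frame of tray between -0.165 and 0.165 m), for 0.2 s.
2. the jar stands centred on the mark, its cap still screwed on (y of jar_centre in the frame of mark_line between -0.015 and 0.015 m and x of jar_centre in the frame of mark_line between -0.012 and 0.012 m and height (world z) of jar_centre below 0.042 m and angle between jar_centre's own z axis and vertical below 0.1 rad and z of cap_centre in the frame of jar_centre below 0.0559 m and linear speed of jar below 0.02 m/s), for 0.2 s.
3. the cap is lifted clear of the jar, which stays on the mark (y of jar_centre in the frame of mark_line between -0.015 and 0.015 m and x of jar_centre in the frame of mark_line between -0.012 and 0.012 m and height (world z) of jar_centre below 0.042 m and angle between jar_centre's own z axis and vertical below 0.1 rad and z of cap_centre in the frame of jar_centre above 0.0849 m), for 0.1 s.
At the end, for the whole second after the job is handed in: All sample cups present stand upright (within 0.15 rad) on the tray's floor; the cap lies flat on the tray's floor; the jar stands upright in the channel with its axis within 15 mm of the mark along the channel; all are released and at rest (all of step 1 and y of jar_centre in the frame of mark_line between -0.015 and 0.015 m and x of jar_centre in the frame of mark_line between -0.012 and 0.012 m and height (world z) of jar_centre below 0.042 m and angle between jar_centre's own z axis and vertical below 0.1 rad and x of cap_centre in the frame of tray between -0.06 and 0.06 m and y of cap_centre in the frame of tray between -0.165 and 0.165 m and z of cap_centre in the frame of tray below 0.032 m and (angle between cap_centre's own z axis and vertical below 0.15 rad or angle between cap_centre's own z axis and vertical above 2.99 rad) and linear speed of each of cap, jar, cup1, cup2, cup3 below 0.02 m/s); the robot touches nothing.
It fails at once if the jar is lifted more than 15 mm or tipped by more than 0.3 rad (height (world z) of jar_centre above 0.049 m or angle between jar_centre's own z axis and vertical above 0.3 rad).
It fails at once if a bystander (bottle, beaker, calculator) is moved more than 40 mm (distance of any of reagent, beaker, calc from where it was at the start of the episode above 0.04 m).
Of cup1, cup2, cup3 only 2 to 3 are there at a start; the rules pass over those that are not, and their reading is None.
At some moment in a run one of cup1, cup2, cup3 may be knocked a few centimetres aside while the robot is not near it.
It also fails if it takes over 200 s, if anything falls off the work surface, if the arm or the gripper's body presses on something with over 40 N, if the wrist force passes 120 N, or if a joint passes its speed limit or range.

## Working session

There is one attempt and no reset: what is moved stays moved. The work goes in short steps, Python scripts to look and compute and a tool call to move; the robot and the scene stay as the last step left them, time stands still between calls to the robot, and variables do not carry over. Pictures are saved under pics/ and viewed, at most 14 in all, crops included, and the job is handed in when it is done.

Besides the shell and the picture viewer there is one more tool, called in YAML: its name, and indented under it one key for each argument. apply_moves: Moves the arm, as the interface text tells. Its arguments: {"type":"object","properties":{"plan":{"type":"array","items":{"type":"array"}},"grip":{"type":"number"},"grip_force":{"type":"number"}},"required":["plan"]}

```bash
mkdir -p pics; cat > h.py <<'E'
import numpy as np, cv2
from scipy.spatial.transform import Rotation as R
from station import env, viewer, job
def Rm(o):
    o=np.array(o,float)
    return o if o.shape==(3,3) else (R.from_rotvec(o).as_matrix() if o.size==3 else R.from_quat(o).as_matrix())
def cloud(d):
    z=d["z_map"];K=np.array(d["camera_matrix"]);v,u=np.indices(z.shape)
    p=np.stack([(u-K[0,2])/K[0,0]*z,(v-K[1,2])/K[1,1]*z,z],-1)
    w=p@Rm(d["orientation"]).T+np.array(d["xyz"]); w[z==0]=np.nan
    return w
def snap(name,fn=None):
    d=viewer.get_image(name)
    if fn: cv2.imwrite('pics/'+fn,d["image"])
    return d,cloud(d)
E
python3 - <<'E'
from h import *
s=env.get_state();print(s)
ims=[]
for n in("scene","top"):
    d,w=snap(n,n+'0.png');print(n,d["xyz"],d["orientation"],d["camera_matrix"]);np.save(n,w);ims.append(d["image"])
E
```

```text
{'time_s': 0.0, 'joint_positions': array([ 1.08580412e+00,  3.26968609e-01, -1.93589548e-01,  1.05200691e+00,
        1.85245395e-05,  1.43661427e+00]), 'dq': array([ 0.001081  ,  0.00181228,  0.00108749,  0.0015132 , -0.00210998,
        0.00135415]), 'joint_torque': array([-9.59591380e-04, -4.43402052e+01,  2.62440276e+01,  1.55815546e-02,
       -2.37156974e-04, -9.31808870e-07]), 'position': array([0.18871002, 0.5159858 , 0.23048623]), 'tcp_rot': array([-5.48132672e-01, -3.09283876e+00,  2.63691692e-03]), 'contact_force': array([-0.21148264, -0.05782424,  0.52076722]), 'torque': array([0.03768058, 0.00321193, 0.00286677]), 'gripper_force': 0.0, 'width': 0.9993190385057331}
scene [-0.28038147 -0.43536112  0.76107816] [-1.99504901  1.13145607 -0.56630517] [[420.6984627    0.         276.6114731 ]
 [  0.         420.6984627  211.46407824]
 [  0.           0.           1.        ]]
top [0.38427069 0.03828816 1.18374644] [-2.18144801  2.19426936 -0.11763468] [[451.39564848   0.         287.77324728]
 [  0.         451.39564848 209.12600863]
 [  0.           0.           1.        ]]
```

View pics/top0.png

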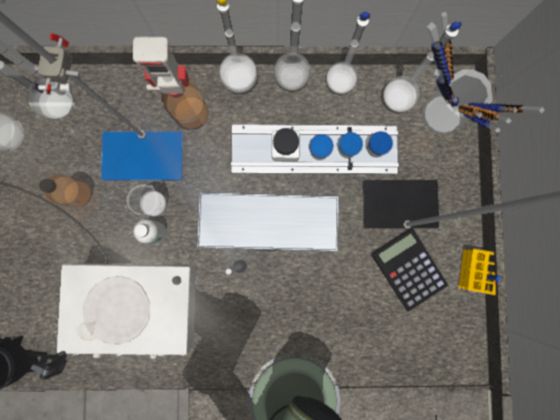

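View pics/scene0.png

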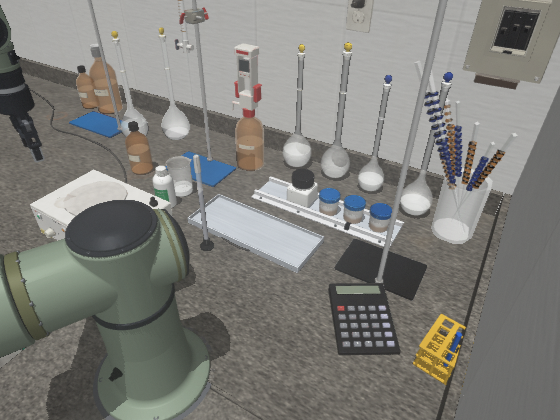

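The top view has +x up and +y left. The jar's black cap is at (286,142), with three blue lids at (321,146), (350,145) and (381,144). The index saddles are at x≈350, the tray spans (199–338, 195–249), and rods stand at (141,133), (407,224) and (237,267).

```bash
python3 - <<'E'
from h import *
w=np.load('top.npy');im=cv2.imread('pics/top0.png');hsv=cv2.cvtColor(im,cv2.COLOR_BGR2HSV)
def comps(m,lo,name):
    n,l,st,c=cv2.connectedComponentsWithStats(m.astype(np.uint8))
    for i in range(1,n):
        if st[i,4]>lo:
            p=w[l==i];print(name,c[i].round(),st[i],np.nanmedian(p,0).round(4),np.nanmin(p,0).round(3),np.nanmax(p,0).round(3))
b=(hsv[...,0]>100)&(hsv[...,0]<125)&(hsv[...,1]>150);b[:, :300]=0;b[:120]=0;b[200:]=0
comps(b&(w[...,2]>.05),100,'cup')
k=(im.max(2)<60);k[:,:265]=0;k[:,310:]=0;k[:120]=0;k[170:]=0
comps(k&(w[...,2]>.08),100,'cap')
k=(im.max(2)<70);k[:,340:]=k[:,340:];k[:,:340]=0;k[:,362:]=0;k[:120]=0;k[175:]=0
comps(k,8,'saddle')
# rails: height 0.018 inside region
z=w[...,2]
t=np.zeros(z.shape,bool);t[120:178,225:405]=1
r=t&(abs(z-.018)<.004); comps(r,60,'rail')
t=np.zeros(z.shape,bool);t[185:258,190:350]=1
r=t&(z>.006)&(z<.03);comps(r,300,'tray')
m=(t&(z>.006)).astype(np.uint8); 
cs=max(cv2.findContours(m,0,2)[0],key=cv2.contourArea);rr=cv2.minAreaRect(cs);print(rr);
K=np.array([[451.4,0,287.77],[0,451.4,209.13]])
from station import viewer
d=viewer.get_image("top");O=Rm(d["orientation"]);c=np.array(d["xyz"])
def ray(u,v,h):
    r=O@np.array([(u-287.77)/451.4,(v-209.13)/451.4,1]);return c+r*(h-c[2])/r[2]
for p in cv2.boxPoints(rr):print(ray(*p,.02).round(4))
cs=[ (232,125),(397,125),(397,172),(232,172)]
for p in cs: print('trk',ray(*p,.005).round(4))
ws=np.load('scene.npy')
for n,W,(u,v) in [('post',ws,(198,160)),('post',ws,(206,240)),('post',ws,(202,200)),('rodR',ws,(400,170)),('rodR',ws,(390,230)),('rodR',ws,(425,60)),('rodL',ws,(200,80)),('rodL',ws,(207,150)),('post top',w,(240,266)),('btl',w,(145,230)),('bkr',w,(150,203)),('calc',w,(408,268)),('rL2',ws,(108,60)),('flask',w,(292,70)),('flask',w,(342,78)),('fl',w,(400,95))]:
    q=W[v-3:v+4,u-3:u+4].reshape(-1,3);q=q[~np.isnan(q[:,2])]
    print(n,q[np.argmax(q[:,2])].round(3), np.median(q,0).round(3))
E
```

```text
cup [350. 143.] [340 132  22  23 391] [ 0.6466 -0.1454  0.0653] [ 0.618 -0.173  0.058] [ 0.677 -0.119  0.071]
cup [380. 143.] [370 132  22  22 384] [ 0.6476 -0.2214  0.0654] [ 0.621 -0.249  0.059] [ 0.676 -0.195  0.071]
cup [321. 146.] [310 135  23  22 390] [ 0.6405 -0.0712  0.0654] [ 0.614 -0.099  0.059] [ 0.669 -0.043  0.071]
saddle [350. 166.] [349 163   3   6  12] [ 0.597  -0.1516  0.0181] [ 0.593 -0.154  0.011] [ 0.605 -0.148  0.021]
rail [360. 131.] [346 127  32   8  90] [ 0.6892 -0.1822  0.0169] [ 0.682 -0.225  0.014] [ 0.702 -0.143  0.022]
rail [252. 131.] [231 130  45   5 147] [0.6905 0.1079 0.0169] [0.684 0.045 0.014] [0.695 0.16  0.022]
rail [320. 132.] [297 130  48   5 130] [ 0.6883 -0.0713  0.0164] [ 0.683 -0.138  0.014] [ 0.694 -0.013  0.021]
rail [313. 164.] [231 161 167   9 568] [ 0.6027 -0.0545  0.017 ] [ 0.589 -0.276  0.014] [0.612 0.16  0.022]
tray [267. 222.] [ 197  193  141   59 6731] [0.4529 0.0666 0.0092] [ 0.377 -0.116  0.006] [0.528 0.246 0.025]
((267.420166015625, 222.93519592285156), (139.7399444580078, 56.534175872802734), 1.652304768562317)
[0.3826 0.2461
[... 257 characters left out ...]
134 0.041] [0.334 0.133 0.03 ]
post [0.334 0.135 0.167] [0.338 0.136 0.154]
rodR [ 0.436 -0.297  0.338] [ 0.878 -0.204  0.069]
rodR [ 0.437 -0.3    0.189] [ 0.441 -0.298  0.175]
rodR [ 0.441 -0.296  0.543] [ 0.895 -0.202  0.404]
rodL [0.681 0.389 0.302] [0.685 0.396 0.284]
rodL [0.678 0.395 0.064] [0.688 0.398 0.04 ]
post top [0.337 0.132 0.141] [0.341 0.133 0.028]
btl [0.435 0.354 0.129] [0.428 0.348 0.123]
bkr [0.502 0.364 0.023] [0.502 0.368 0.017]
calc [ 0.333 -0.291  0.027] [ 0.331 -0.296  0.02 ]
rL2 [0.686 0.821 0.273] [0.9   1.072 0.175]
flask [ 0.826 -0.003  0.113] [0.825 0.001 0.096]
flask [ 0.812 -0.126  0.095] [ 0.811 -0.125  0.08 ]
fl [ 0.769 -0.272  0.095] [ 0.764 -0.27   0.084]
```

apply_moves:
  plan:
    - [[0.533,-0.333,0.167],[0,0,-0.4]]
    - [[0.533,-0.333,0.167],[0,0,-0.4]]
    - [[0.533,-0.333,0.167],[0,0,-0.4]]
    - [[0.533,-0.333,0.167],[0,0,-0.4]]
    - [[0.533,-0.333,0.167],[0,0,-0.4]]

```text
time_s: 0.57
position: [0.3514, 0.4149, 0.2822]
tcp_rot: [1.448, 2.787, 0.001]
contact_force: [1.0, 1.1, -0.2]
width: 0.997
gripper_force: 0.0
```

apply_moves:
  plan:
    - [[0.433,-0.5,0],[0,0,-0.4]]
    - [[0.433,-0.5,0],[0,0,-0.4]]
    - [[0.433,-0.5,0],[0,0,-0.4]]
    - [[0.433,-0.5,0],[0,0,-0.4]]
    - [[0.433,-0.5,0],[0,0,-0.4]]

```text
time_s: 0.98
position: [0.4804, 0.264, 0.2812]
tcp_rot: [2.207, 2.235, -0.001]
contact_force: [0.3, 1.0, -0.5]
width: 1.0
gripper_force: 0.0
```

apply_moves:
  plan:
    - [[0.3,-0.55,0],[0,0,0]]
    - [[0.3,-0.55,0],[0,0,0]]
    - [[0.3,-0.55,0],[0,0,0]]
    - [[0.3,-0.55,0],[0,0,0]]
    - [[0.3,-0.55,0],[0,0,0]]

```text
time_s: 1.4
position: [0.5704, 0.0975, 0.2809]
tcp_rot: [2.202, 2.239, -0.001]
contact_force: [-0.0, 0.4, 0.2]
width: 0.999
gripper_force: 0.0
```

apply_moves:
  plan:
    - [[0.233,-0.567,-0.27],[0,0,0]]
    - [[0.233,-0.567,-0.27],[0,0,0]]
    - [[0.233,-0.567,-0.27],[0,0,0]]
    - [[0.233,-0.567,-0.27],[0,0,0]]
    - [[0.233,-0.567,-0.27],[0,0,0]]

```text
time_s: 1.82
position: [0.6388, -0.0711, 0.1986]
tcp_rot: [-2.2, -2.242, 0.002]
contact_force: [-0.1, 0.7, 0.1]
width: 0.999
gripper_force: 0.0
```

```bash
python3 - <<'E'
from h import *
s=env.get_state();print(s["position"],s["tcp_rot"],s["joint_positions"])
d,w=snap("scene","scene1.png")
E
```

```text
[ 0.63881754 -0.07108478  0.19862139] [-2.20005782e+00 -2.24155973e+00  1.50882979e-03] [-2.25376635e-01  5.20805022e-01  2.39571925e-02  1.07509659e+00
 -4.22481691e-04  1.32673273e+00]
```

View pics/scene1.png

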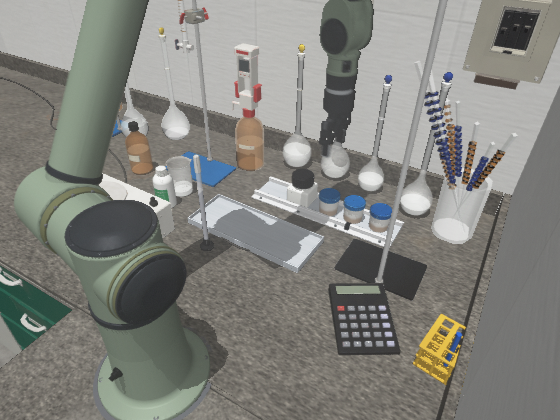

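The arm stands clear, with its forearm high, and the cups haven't moved. Lids are at (329,197), (354,203) and (380,212). I'll descend on the first cup.

apply_moves:
  plan:
    - [[0.007,0,-0.575],[0,0,0]]
    - [[0.007,0,-0.575],[0,0,0]]
    - [[0.007,0,-0.575],[0,0,0]]
    - [[0.007,0,-0.575],[0,0,0]]
    - [[0.007,0,-0.575],[0,0,0]]

```text
time_s: 2.28
position: [0.6346, -0.067, 0.02]
tcp_rot: [-2.191, -2.235, 0.011]
contact_force: [-2.0, 0.2, -0.6]
width: 1.002
gripper_force: 0.0
```

apply_moves:
  plan:
    - [[0,0,0],[0,0,0]]
    - [[0,0,0],[0,0,0]]
    - [[0,0,0],[0,0,0]]
    - [[0,0,0],[0,0,0]]
    - [[0,0,0],[0,0,0]]
  grip: 1
  grip_force: 30

```text
time_s: 2.7
position: [0.6428, -0.0688, 0.0306]
tcp_rot: [2.196, 2.241, 0.004]
contact_force: [0.5, 0.6, 5.9]
width: 0.666
gripper_force: 32.7
```

apply_moves:
  plan:
    - [[0,0,0],[0,0,0]]
    - [[0,0,0],[0,0,0]]
    - [[0,0,0],[0,0,0]]
    - [[0,0,0],[0,0,0]]
    - [[0,0,0],[0,0,0]]

```text
time_s: 3.12
position: [0.6428, -0.0688, 0.0306]
tcp_rot: [2.196, 2.241, 0.004]
contact_force: [0.3, -0.5, 6.3]
width: 0.666
gripper_force: 32.7
```

apply_moves:
  plan:
    - [[0,0,0.05],[0,0,0]]
    - [[0,0,0.15],[0,0,0]]
    - [[0,0,0.28],[0,0,0]]
    - [[0,0,0.4],[0,0,0]]
    - [[0,0,0.467],[0,0,0]]

```text
time_s: 3.53
position: [0.6428, -0.0688, 0.1736]
tcp_rot: [2.195, 2.24, 0.005]
contact_force: [1.2, -0.8, -0.1]
width: 0.668
gripper_force: 32.2
```

apply_moves:
  plan:
    - [[-0.05,0.05,0],[0,0,0]]
    - [[-0.13,0.12,0],[0,0,0]]
    - [[-0.22,0.2,0],[0,0,0]]
    - [[-0.31,0.28,0],[0,0,0]]
    - [[-0.38,0.34,0],[0,0,0]]

```text
time_s: 3.95
position: [0.5246, 0.035, 0.1687]
tcp_rot: [-2.198, -2.244, -0.001]
contact_force: [-0.1, 0.2, -0.4]
width: 0.661
gripper_force: 32.2
```

apply_moves:
  plan:
    - [[-0.05,0.05,0],[0,0,0]]
    - [[-0.1,0.1,0],[0,0,0]]
    - [[-0.15,0.14,0],[0,0,0]]
    - [[-0.18,0.17,0],[0,0,0]]
    - [[-0.18,0.17,0],[0,0,0]]

```text
time_s: 4.37
position: [0.471, 0.0859, 0.1686]
tcp_rot: [-2.196, -2.246, -0.0]
contact_force: [0.2, 0.2, -0.5]
width: 0.666
gripper_force: 32.2
```

apply_moves:
  plan:
    - [[0,0,-0.1],[0,0,0]]
    - [[0,0,-0.2],[0,0,0]]
    - [[0,0,-0.3],[0,0,0]]
    - [[0,0,-0.36],[0,0,0]]
    - [[0,0,-0.4],[0,0,0]]

```text
time_s: 4.78
position: [0.4725, 0.0839, 0.0461]
tcp_rot: [-2.199, -2.242, 0.002]
contact_force: [0.6, 0.0, -0.9]
width: 0.663
gripper_force: 32.2
```

apply_moves:
  plan:
    - [[0,0,-0.01],[0,0,0]]
    - [[0,0,-0.02],[0,0,0]]
    - [[0,0,-0.03],[0,0,0]]
    - [[0,0,-0.033],[0,0,0]]
    - [[0,0,-0.033],[0,0,0]]

```text
time_s: 5.2
position: [0.4735, 0.0844, 0.0387]
tcp_rot: [2.199, 2.243, 0.001]
contact_force: [-0.3, -0.5, 0.1]
width: 0.669
gripper_force: 32.2
```

apply_moves:
  plan:
    - [[0,0,-0.005],[0,0,0]]
    - [[0,0,-0.01],[0,0,0]]
    - [[0,0,-0.01],[0,0,0]]
    - [[0,0,-0.01],[0,0,0]]
    - [[0,0,-0.01],[0,0,0]]

```text
time_s: 5.62
position: [0.4735, 0.0846, 0.0356]
tcp_rot: [2.198, 2.243, 0.002]
contact_force: [-0.8, 0.7, 5.0]
width: 0.667
gripper_force: 32.5
```

apply_moves:
  plan:
    - [[0,0,0],[0,0,0]]
    - [[0,0,0],[0,0,0]]
    - [[0,0,0],[0,0,0]]
    - [[0,0,0],[0,0,0]]
    - [[0,0,0],[0,0,0]]
  grip: 0

```text
time_s: 6.03
position: [0.4726, 0.0845, 0.0349]
tcp_rot: [-2.199, -2.243, 0.001]
contact_force: [1.0, 0.1, -0.1]
width: 1.003
gripper_force: 0.0
```

apply_moves:
  plan:
    - [[0,0,0],[0,0,0]]
    - [[0,0,0.08],[0,0,0]]
    - [[0,0,0.2],[0,0,0]]
    - [[0,0,0.33],[0,0,0]]
    - [[0,0,0.45],[0,0,0]]

```text
time_s: 6.45
position: [0.4723, 0.0845, 0.1717]
tcp_rot: [-2.199, -2.243, 0.001]
contact_force: [0.8, -0.2, 0.3]
width: 0.995
gripper_force: 0.0
```

```bash
cat >> h.py <<'E'
def cups(n="scene",fn=None):
    d,w=snap(n,fn);hsv=cv2.cvtColor(d["image"],cv2.COLOR_BGR2HSV)
    b=(hsv[...,0]>100)&(hsv[...,0]<125)&(hsv[...,1]>150)&(w[...,2]>.045)&(w[...,2]<.09)&(w[...,0]>.35)&(w[...,0]<.75)&(abs(w[...,1])<.33)
    k,l,st,c=cv2.connectedComponentsWithStats(b.astype(np.uint8))
    for i in range(1,k):
        if st[i,4]>50:
            p=w[l==i];p=p[p[:,2]>np.median(p[:,2])-.004];a=np.percentile(p,1,0);e=np.percentile(p,99,0)
            print(n,'cup',c[i].round(),st[i,4],((a+e)/2).round(4),(e-a).round(3))
    return d,w
E
python3 - <<'E'
from h import *
print(env.get_state()["position"])
cups("scene");cups("top","top2.png")
E
```

```text
[0.47227841 0.0844848  0.17165372]
scene cup [355. 201.] 177 [ 0.6467 -0.148   0.0681] [0.055 0.051 0.007]
scene cup [381. 209.] 201 [ 0.6479 -0.224   0.068 ] [0.054 0.051 0.005]
top cup [350. 143.] 387 [ 0.6461 -0.1458  0.0664] [0.055 0.053 0.009]
top cup [380. 143.] 383 [ 0.6471 -0.2218  0.0663] [0.052 0.052 0.009]
```

View pics/top2.png

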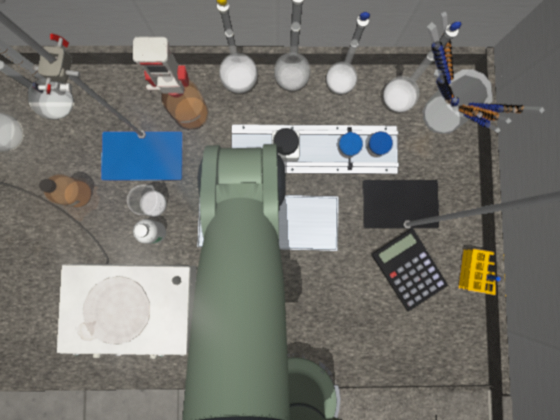

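The first cup has left the channel. The other two lids are still at (350,143) and (380,143). Next is cup 2.

apply_moves:
  plan:
    - [[0.06,-0.08,0],[0,0,0]]
    - [[0.15,-0.2,0],[0,0,0]]
    - [[0.22,-0.3,0],[0,0,0]]
    - [[0.29,-0.385,0],[0,0,0]]
    - [[0.29,-0.385,0],[0,0,0]]

```text
time_s: 6.97
position: [0.5637, -0.0358, 0.1697]
tcp_rot: [2.202, 2.235, 0.001]
contact_force: [-0.5, -0.2, 0.4]
width: 0.996
gripper_force: 0.0
```

apply_moves:
  plan:
    - [[0.07,-0.1,0],[0,0,0]]
    - [[0.15,-0.2,0],[0,0,0]]
    - [[0.22,-0.3,0],[0,0,0]]
    - [[0.29,-0.383,0],[0,0,0]]
    - [[0.29,-0.383,0],[0,0,0]]

```text
time_s: 7.38
position: [0.6495, -0.1507, 0.1686]
tcp_rot: [2.202, 2.237, -0.001]
contact_force: [-0.4, 0.2, 1.2]
width: 0.996
gripper_force: 0.0
```

apply_moves:
  plan:
    - [[0,0,-0.1],[0,0,0]]
    - [[0,0,-0.2],[0,0,0]]
    - [[0,0,-0.3],[0,0,0]]
    - [[0,0,-0.35],[0,0,0]]
    - [[0,0,-0.38],[0,0,0]]

```text
time_s: 7.8
position: [0.644, -0.1444, 0.0524]
tcp_rot: [-2.195, -2.24, 0.004]
contact_force: [0.2, 1.2, -0.6]
width: 0.997
gripper_force: 0.0
```

apply_moves:
  plan:
    - [[0,0,-0.02],[0,0,0]]
    - [[0,0,-0.04],[0,0,0]]
    - [[0,0,-0.06],[0,0,0]]
    - [[0,0,-0.07],[0,0,0]]
    - [[0,0,-0.07],[0,0,0]]

```text
time_s: 8.22
position: [0.6469, -0.1458, 0.0351]
tcp_rot: [2.199, 2.243, 0.0]
contact_force: [-0.1, 0.3, 0.4]
width: 1.003
gripper_force: 0.0
```

apply_moves:
  plan:
    - [[0,0,0],[0,0,0]]
    - [[0,0,0],[0,0,0]]
    - [[0,0,0],[0,0,0]]
    - [[0,0,0],[0,0,0]]
    - [[0,0,0],[0,0,0]]
  grip: 1

```text
time_s: 8.63
position: [0.6475, -0.1461, 0.036]
tcp_rot: [2.198, 2.242, 0.001]
contact_force: [-0.4, -0.2, 4.2]
width: 0.66
gripper_force: 32.3
```

apply_moves:
  plan:
    - [[0,0,0],[0,0,0]]
    - [[0,0,0],[0,0,0]]
    - [[0,0,0],[0,0,0]]
    - [[0,0,0],[0,0,0]]
    - [[0,0,0],[0,0,0]]

```text
time_s: 9.05
position: [0.6475, -0.1461, 0.036]
tcp_rot: [2.198, 2.243, 0.001]
contact_force: [-0.1, 0.4, 5.8]
width: 0.669
gripper_force: 32.4
```

apply_moves:
  plan:
    - [[0,0,0.05],[0,0,0]]
    - [[0,0,0.15],[0,0,0]]
    - [[0,0,0.28],[0,0,0]]
    - [[0,0,0.4],[0,0,0]]
    - [[0,0,0.467],[0,0,0]]

```text
time_s: 9.47
position: [0.6482, -0.1463, 0.1794]
tcp_rot: [2.196, 2.241, 0.003]
contact_force: [1.0, 0.2, 0.3]
width: 0.662
gripper_force: 32.1
```

apply_moves:
  plan:
    - [[-0.06,0.05,0],[0,0,0]]
    - [[-0.15,0.12,0],[0,0,0]]
    - [[-0.23,0.19,0],[0,0,0]]
    - [[-0.31,0.255,0],[0,0,0]]
    - [[-0.37,0.305,0],[0,0,0]]

```text
time_s: 9.88
position: [0.5332, -0.0528, 0.1747]
tcp_rot: [-2.197, -2.243, 0.001]
contact_force: [-0.8, 0.4, 0.3]
width: 0.661
gripper_force: 32.2
```

apply_moves:
  plan:
    - [[-0.1,0.08,0],[0,0,0]]
    - [[-0.19,0.16,0],[0,0,0]]
    - [[-0.28,0.23,0],[0,0,0]]
    - [[-0.34,0.28,0],[0,0,0]]
    - [[-0.37,0.305,0],[0,0,0]]

```text
time_s: 10.3
position: [0.4215, 0.0388, 0.1748]
tcp_rot: [-2.196, -2.244, 0.002]
contact_force: [0.0, 0.1, -1.0]
width: 0.663
gripper_force: 32.2
```

apply_moves:
  plan:
    - [[0,0,-0.08],[0,0,0]]
    - [[0,0,-0.18],[0,0,0]]
    - [[0,0,-0.28],[0,0,0]]
    - [[0,0,-0.36],[0,0,0]]
    - [[0,0,-0.4],[0,0,0]]

```text
time_s: 10.72
position: [0.4237, 0.037, 0.0527]
tcp_rot: [-2.198, -2.242, 0.003]
contact_force: [0.2, -0.2, 0.2]
width: 0.662
gripper_force: 32.2
```

apply_moves:
  plan:
    - [[0,0,-0.01],[0,0,0]]
    - [[0,0,-0.02],[0,0,0]]
    - [[0,0,-0.03],[0,0,0]]
    - [[0,0,-0.04],[0,0,0]]
    - [[0,0,-0.04],[0,0,0]]

```text
time_s: 11.13
position: [0.4254, 0.037, 0.0435]
tcp_rot: [2.199, 2.243, 0.001]
contact_force: [0.6, 0.2, -0.5]
width: 0.661
gripper_force: 32.2
```

apply_moves:
  plan:
    - [[0,0,-0.005],[0,0,0]]
    - [[0,0,-0.01],[0,0,0]]
    - [[0,0,-0.012],[0,0,0]]
    - [[0,0,-0.012],[0,0,0]]
    - [[0,0,-0.012],[0,0,0]]

```text
time_s: 11.55
position: [0.4255, 0.0371, 0.0409]
tcp_rot: [2.198, 2.243, 0.002]
contact_force: [-2.6, 0.4, 13.7]
width: 0.665
gripper_force: 33.6
```

apply_moves:
  plan:
    - [[0,0,0],[0,0,0]]
    - [[0,0,0],[0,0,0]]
    - [[0,0,0],[0,0,0]]
    - [[0,0,0],[0,0,0]]
    - [[0,0,0],[0,0,0]]
  grip: 0

```text
time_s: 11.97
position: [0.4247, 0.0371, 0.0395]
tcp_rot: [-2.199, -2.243, 0.0]
contact_force: [0.4, 0.9, -0.6]
width: 0.998
gripper_force: 0.0
```

apply_moves:
  plan:
    - [[0,0,0],[0,0,0]]
    - [[0,0,0.08],[0,0,0]]
    - [[0,0,0.2],[0,0,0]]
    - [[0,0,0.33],[0,0,0]]
    - [[0,0,0.45],[0,0,0]]

```text
time_s: 12.38
position: [0.4242, 0.0372, 0.1761]
tcp_rot: [-2.199, -2.243, 0.001]
contact_force: [0.6, 0.5, -0.2]
width: 1.002
gripper_force: 0.0
```

apply_moves:
  plan:
    - [[0.06,-0.07,0],[0,0,0]]
    - [[0.15,-0.175,0],[0,0,0]]
    - [[0.24,-0.28,0],[0,0,0]]
    - [[0.32,-0.37,0],[0,0,0]]
    - [[0.371,-0.432,0],[0,0,0]]

```text
time_s: 12.8
position: [0.5384, -0.0952, 0.1746]
tcp_rot: [2.199, 2.24, 0.001]
contact_force: [0.4, 0.2, -0.8]
width: 1.004
gripper_force: 0.0
```

apply_moves:
  plan:
    - [[0.09,-0.1,0],[0,0,0]]
    - [[0.18,-0.21,0],[0,0,0]]
    - [[0.27,-0.31,0],[0,0,0]]
    - [[0.34,-0.4,0],[0,0,0]]
    - [[0.371,-0.432,0],[0,0,0]]

```text
time_s: 13.22
position: [0.6494, -0.2264, 0.1736]
tcp_rot: [2.201, 2.239, -0.001]
contact_force: [-0.5, 0.0, 0.1]
width: 1.003
gripper_force: 0.0
```

```bash
python3 - <<'E'
from h import *
print(env.get_state()["position"])
cups("scene");cups("top")
E
```

```text
[ 0.64937501 -0.22637132  0.17356327]
top cup [380. 143.] 373 [ 0.6473 -0.2221  0.066 ] [0.052 0.053 0.009]
top cup [261. 208.] 204 [0.4816 0.0812 0.0711] [0.033 0.052 0.008]
```

apply_moves:
  plan:
    - [[0,0,-0.1],[0,0,0]]
    - [[0,0,-0.2],[0,0,0]]
    - [[0,0,-0.3],[0,0,0]]
    - [[0,0,-0.35],[0,0,0]]
    - [[0,0,-0.39],[0,0,0]]

```text
time_s: 13.73
position: [0.6451, -0.2201, 0.055]
tcp_rot: [-2.195, -2.241, 0.002]
contact_force: [-0.2, 0.5, 0.5]
width: 0.998
gripper_force: 0.0
```

apply_moves:
  plan:
    - [[0,0,-0.02],[0,0,0]]
    - [[0,0,-0.04],[0,0,0]]
    - [[0,0,-0.06],[0,0,0]]
    - [[0,0,-0.07],[0,0,0]]
    - [[0,0,-0.07],[0,0,0]]

```text
time_s: 14.15
position: [0.6475, -0.2221, 0.0367]
tcp_rot: [2.199, 2.243, 0.0]
contact_force: [-0.7, 0.2, -0.4]
width: 0.998
gripper_force: 0.0
```

apply_moves:
  plan:
    - [[0,0,0],[0,0,0]]
    - [[0,0,0],[0,0,0]]
    - [[0,0,0],[0,0,0]]
    - [[0,0,0],[0,0,0]]
    - [[0,0,0],[0,0,0]]
  grip: 1

```text
time_s: 14.57
position: [0.6481, -0.2224, 0.0376]
tcp_rot: [2.198, 2.242, 0.001]
contact_force: [-0.4, -0.2, 3.4]
width: 0.663
gripper_force: 32.3
```

apply_moves:
  plan:
    - [[0,0,0],[0,0,0]]
    - [[0,0,0],[0,0,0]]
    - [[0,0,0],[0,0,0]]
    - [[0,0,0],[0,0,0]]
    - [[0,0,0],[0,0,0]]

```text
time_s: 14.98
position: [0.6481, -0.2224, 0.0376]
tcp_rot: [2.198, 2.242, 0.001]
contact_force: [0.4, 1.0, 5.4]
width: 0.662
gripper_force: 32.5
```

apply_moves:
  plan:
    - [[0,0,0.05],[0,0,0]]
    - [[0,0,0.15],[0,0,0]]
    - [[0,0,0.28],[0,0,0]]
    - [[0,0,0.4],[0,0,0]]
    - [[0,0,0.467],[0,0,0]]

```text
time_s: 15.4
position: [0.6487, -0.2227, 0.1809]
tcp_rot: [2.196, 2.241, 0.002]
contact_force: [1.7, -0.5, 0.2]
width: 0.667
gripper_force: 32.1
```

apply_moves:
  plan:
    - [[-0.04,0.05,0],[0,0,0]]
    - [[-0.11,0.13,0],[0,0,0]]
    - [[-0.18,0.22,0],[0,0,0]]
    - [[-0.24,0.295,0],[0,0,0]]
    - [[-0.2875,0.353,0],[0,0,0]]

```text
time_s: 15.82
position: [0.5589, -0.1143, 0.1762]
tcp_rot: [-2.197, -2.243, 0.001]
contact_force: [-0.9, 1.5, 0.3]
width: 0.669
gripper_force: 32.2
```

apply_moves:
  plan:
    - [[-0.07,0.09,0],[0,0,0]]
    - [[-0.14,0.18,0],[0,0,0]]
    - [[-0.21,0.26,0],[0,0,0]]
    - [[-0.26,0.32,0],[0,0,0]]
    - [[-0.2875,0.353,0],[0,0,0]]

```text
time_s: 16.23
position: [0.4722, -0.0083, 0.1763]
tcp_rot: [-2.196, -2.244, 0.001]
contact_force: [0.0, 0.5, -0.4]
width: 0.659
gripper_force: 32.2
```

apply_moves:
  plan:
    - [[0,0,-0.08],[0,0,0]]
    - [[0,0,-0.18],[0,0,0]]
    - [[0,0,-0.28],[0,0,0]]
    - [[0,0,-0.36],[0,0,0]]
    - [[0,0,-0.4],[0,0,0]]

```text
time_s: 16.65
position: [0.4734, -0.0103, 0.0539]
tcp_rot: [-2.198, -2.241, 0.003]
contact_force: [-0.5, -0.6, -0.1]
width: 0.666
gripper_force: 32.2
```

apply_moves:
  plan:
    - [[0,0,-0.01],[0,0,0]]
    - [[0,0,-0.02],[0,0,0]]
    - [[0,0,-0.03],[0,0,0]]
    - [[0,0,-0.04],[0,0,0]]
    - [[0,0,-0.04],[0,0,0]]

```text
time_s: 17.07
position: [0.4755, -0.0104, 0.045]
tcp_rot: [2.199, 2.243, 0.001]
contact_force: [-0.0, 0.1, 0.1]
width: 0.662
gripper_force: 32.2
```

apply_moves:
  plan:
    - [[0,0,-0.005],[0,0,0]]
    - [[0,0,-0.01],[0,0,0]]
    - [[0,0,-0.01],[0,0,0]]
    - [[0,0,-0.01],[0,0,0]]
    - [[0,0,-0.01],[0,0,0]]

```text
time_s: 17.48
position: [0.4755, -0.0104, 0.0425]
tcp_rot: [2.198, 2.243, 0.001]
contact_force: [-0.6, 0.3, 5.5]
width: 0.666
gripper_force: 32.6
```

apply_moves:
  plan:
    - [[0,0,0],[0,0,0]]
    - [[0,0,0],[0,0,0]]
    - [[0,0,0],[0,0,0]]
    - [[0,0,0],[0,0,0]]
    - [[0,0,0],[0,0,0]]
  grip: 0

```text
time_s: 17.9
position: [0.4748, -0.0103, 0.0416]
tcp_rot: [-2.199, -2.243, 0.0]
contact_force: [-0.3, 0.3, 0.3]
width: 1.001
gripper_force: 0.0
```

apply_moves:
  plan:
    - [[0,0,0],[0,0,0]]
    - [[0,0,0.08],[0,0,0]]
    - [[0,0,0.2],[0,0,0]]
    - [[0,0,0.33],[0,0,0]]
    - [[0,0,0.45],[0,0,0]]

```text
time_s: 18.32
position: [0.4744, -0.0102, 0.1782]
tcp_rot: [-2.199, -2.243, 0.001]
contact_force: [0.8, 0.2, 0.5]
width: 0.998
gripper_force: 0.0
```

apply_moves:
  plan:
    - [[0.07,0.04,0],[0,0,0]]
    - [[0.18,0.11,0.05],[0,0,0]]
    - [[0.3,0.18,0.05],[0,0,0]]
    - [[0.42,0.25,0.05],[0,0,0]]
    - [[0.53,0.3,0.05],[0,0,0]]

```text
time_s: 18.73
position: [0.6357, 0.0816, 0.1921]
tcp_rot: [2.198, 2.244, 0.002]
contact_force: [-0.0, -0.6, 1.1]
width: 0.998
gripper_force: 0.0
```

apply_moves:
  plan:
    - [[0.02,0.02,0],[0,0,0]]
    - [[0.04,0.05,0],[0,0,0]]
    - [[0.04,0.08,0],[0,0,0]]
    - [[0.04,0.1,0],[0,0,0]]
    - [[0.04,0.1,0],[0,0,0]]
  grip: 1

```text
time_s: 19.15
position: [0.6446, 0.1108, 0.1917]
tcp_rot: [-2.197, -2.244, 0.001]
contact_force: [-0.1, -0.1, 0.1]
width: 0.301
gripper_force: 0.0
```

```bash
python3 - <<'E'
from h import *
print(env.get_state()["position"])
cups("scene","scene3.png");d,w=cups("top","top3.png")
im=d["image"]
cv2.imwrite('pics/crop3.png',cv2.resize(im[110:260,190:410],None,fx=3.5,fy=3.5,interpolation=cv2.INTER_CUBIC))
g=cv2.cvtColor(im,cv2.COLOR_BGR2GRAY)
m=(g<80)&(w[...,2]<.03);m[:,:330]=0;m[:,370:]=0;m[:122]=0;m[174:]=0
p=w[m];print('mark',len(p),p.round(3)[::4].tolist(),np.nanmean(p,0))
E
```

```text
[0.64457987 0.11076932 0.19174082]
scene cup [282. 216.] 187 [ 0.4737 -0.0109  0.0725] [0.052 0.048 0.006]
top cup [298. 211.] 382 [ 0.4738 -0.0111  0.0713] [0.052 0.05  0.009]
top cup [280. 231.] 344 [0.4247 0.0321 0.0713] [0.052 0.042 0.009]
mark 26 [[0.699, -0.148, 0.015], [0.696, -0.15, 0.019], [0.689, -0.15, 0.023], [0.604, -0.148, 0.023], [0.6, -0.149, 0.019], [0.597, -0.152, 0.016], [0.592, -0.149, 0.015]] [ 0.6423082  -0.15096206  0.01882755]
```

View pics/crop3.png

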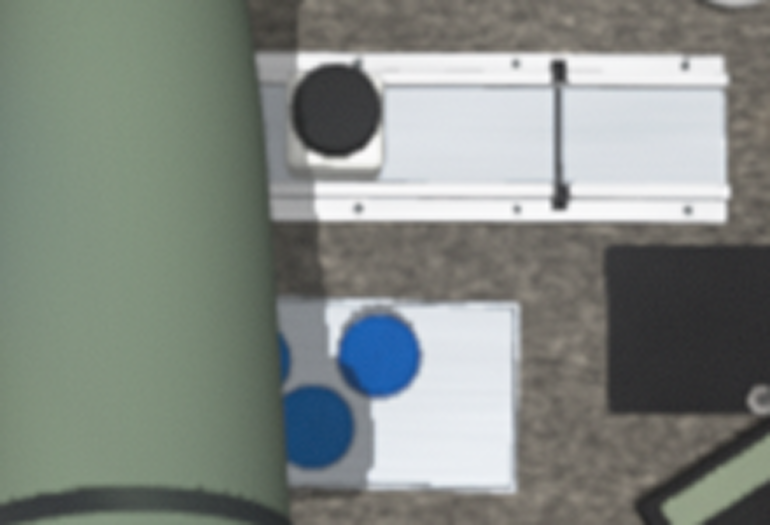

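View pics/scene3.png

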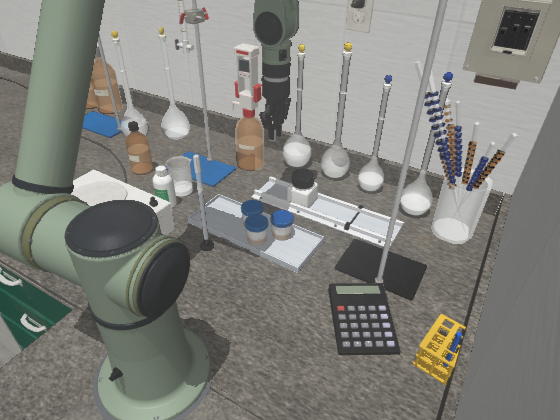

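The scene image shows three cups upright in the tray at (252,209), (256,230) and (282,220). The jar's cap is at (302,180). In the crop the index line is at (558,130), which is column 349.4 in the top view.

```bash
cat >> h.py <<'E'
def ray(d,u,v,h):
    K=np.array(d["camera_matrix"]);c=np.array(d["xyz"])
    r=Rm(d["orientation"])@np.array([(u-K[0,2])/K[0,0],(v-K[1,2])/K[1,1],1]);return c+r*(h-c[2])/r[2]
def cap(d,w,h=.099,y0=-.25,y1=.1,x0=.57,x1=.72):
    m=(d["image"].max(2)<75)&(w[...,2]>h-.008)&(w[...,2]<h+.02)&(w[...,1]>y0)&(w[...,1]<y1)&(w[...,0]>x0)&(w[...,0]<x1)
    k,l,st,c=cv2.connectedComponentsWithStats(m.astype(np.uint8));i=1+np.argmax(st[1:,4])
    (u,v),r=cv2.minEnclosingCircle(np.argwhere(l==i)[:,::-1].astype(np.float32));return st[i,4],(u,v,r),ray(d,u,v,h).round(4),np.nanmedian(w[l==i],0).round(4)
E
python3 - <<'E'
from h import *
d,w=snap("top")
print(cap(d,w))
g=cv2.cvtColor(d["image"],cv2.COLOR_BGR2GRAY).astype(float)
for v in (130,131,138,144,150,156,164,167):
    row=g[v,343:357];wt=np.clip(np.median(row)-20-row,0,None);u=343+(wt*np.arange(14)).sum()/max(wt.sum(),1e-9)
    print(v,u.round(2),ray(d,u,v,.018 if v in(130,131,164,167) else .005).round(4))
m=(d["image"].min(2)>150)&(abs(w[...,2]-.064)<.008)&(w[...,0]>.55);p=w[m];print('jar body',len(p),np.nanpercentile(p,[1,99],axis=0).round(4))
E
```

```text
(np.int32(480), (285.3951721191406, 141.1290283203125, 12.46081829071045), array([0.6443, 0.0191, 0.099 ]), array([0.6448, 0.0199, 0.0981]))
130 349.23 [ 0.6933 -0.1511  0.018 ]
131 349.28 [ 0.6906 -0.1512  0.018 ]
138 348.93 [ 0.675 -0.152  0.005]
144 348.94 [ 0.6587 -0.1518  0.005 ]
150 348.94 [ 0.6425 -0.1515  0.005 ]
156 348.99 [ 0.6263 -0.1513  0.005 ]
164 350.05 [ 0.6024 -0.1516  0.018 ]
167 349.53 [ 0.5944 -0.1501  0.018 ]
jar body 1228 [[ 0.6132 -0.3937  0.0563]
 [ 0.8435  0.7217  0.0719]]
```

apply_moves:
  plan:
    - [[0,0,-0.1],[0,0,0]]
    - [[0,0,-0.22],[0,0,0]]
    - [[0,0,-0.34],[0,0,0]]
    - [[0,0,-0.44],[0,0,0]]
    - [[0,0,-0.5],[0,0,0]]

```text
time_s: 19.72
position: [0.6432, 0.1088, 0.0384]
tcp_rot: [-2.198, -2.24, 0.005]
contact_force: [-0.2, -0.5, 0.2]
width: 0.002
gripper_force: 0.0
```

apply_moves:
  plan:
    - [[0,0,-0.02],[0,0,0]]
    - [[0,-0.03,-0.02],[0,0,0]]
    - [[0,-0.06,-0.02],[0,0,0]]
    - [[0,-0.09,-0.02],[0,0,0]]
    - [[0,-0.1,-0.02],[0,0,0]]

```text
time_s: 20.13
position: [0.6475, 0.0775, 0.0378]
tcp_rot: [2.199, 2.239, 0.003]
contact_force: [0.0, -0.3, -0.0]
width: -0.003
gripper_force: 0.0
```

apply_moves:
  plan:
    - [[0,-0.02,0],[0,0,0]]
    - [[0,-0.04,0],[0,0,0]]
    - [[0,-0.06,0],[0,0,0]]
    - [[0,-0.08,0],[0,0,0]]
    - [[0,-0.1,0],[0,0,0]]

```text
time_s: 20.55
position: [0.6464, 0.0515, 0.0367]
tcp_rot: [-2.196, -2.244, -0.007]
contact_force: [-0.5, 6.4, 3.8]
width: -0.003
gripper_force: 3.4
```

```bash
python3 - <<'E'
from h import *
s=env.get_state();print(s["position"],s["contact_force"])
d,w=cups("top")
try: print(cap(d,w))
except Exception as e: print(e)
E
```

```text
[0.64641577 0.05149399 0.03666401] [-0.50630931  6.36880313  3.82637116]
top cup [306. 211.] 73 [ 0.4749 -0.0309  0.0716] [0.04  0.011 0.009]
(np.int32(38), (300.0, 139.0, 7.071167945861816), array([ 0.6495, -0.0167,  0.099 ]), array([ 0.6496, -0.0192,  0.0973]))
```

apply_moves:
  plan:
    - [[0,-0.027,0],[0,0,0]]
    - [[0,-0.053,0],[0,0,0]]
    - [[0,-0.08,0],[0,0,0]]
    - [[0,-0.107,0],[0,0,0]]
    - [[0,-0.133,0],[0,0,0]]

```text
time_s: 21.02
position: [0.6463, 0.0117, 0.0366]
tcp_rot: [-2.196, -2.244, -0.006]
contact_force: [-0.8, 7.7, 5.3]
width: -0.002
gripper_force: 3.8
```

apply_moves:
  plan:
    - [[0,-0.027,0],[0,0,0]]
    - [[0,-0.053,0],[0,0,0]]
    - [[0,-0.08,0],[0,0,0]]
    - [[0,-0.107,0],[0,0,0]]
    - [[0,-0.133,0],[0,0,0]]

```text
time_s: 21.43
position: [0.6462, -0.0281, 0.0366]
tcp_rot: [-2.195, -2.244, -0.006]
contact_force: [-1.4, 7.4, 5.6]
width: -0.004
gripper_force: 4.0
```

apply_moves:
  plan:
    - [[0,-0.027,0],[0,0,0]]
    - [[0,-0.053,0],[0,0,0]]
    - [[0,-0.08,0],[0,0,0]]
    - [[0,-0.107,0],[0,0,0]]
    - [[0,-0.113,0],[0,0,0]]

```text
time_s: 21.85
position: [0.6462, -0.0633, 0.0365]
tcp_rot: [-2.198, -2.243, -0.004]
contact_force: [-1.3, 6.9, 5.1]
width: -0.001
gripper_force: 3.9
```

```bash
python3 - <<'E'
from h import *
s=env.get_state();print(s["position"],s["contact_force"])
d,w=cups("top");ds,ws=snap("scene")
cv2.imwrite('pics/c4.png',np.hstack([cv2.resize(d["image"][105:185,270:410],(560,320)),cv2.resize(ds["image"][150:260,240:415],(240,320))]))
E
```

```text
[ 0.64617543 -0.0632638   0.03645335] [-1.26989381  6.86388532  5.0723531 ]
top cup [261. 212.] 384 [0.4719 0.0811 0.071 ] [0.052 0.052 0.009]
top cup [273. 229.] 125 [0.4297 0.0505 0.0714] [0.042 0.025 0.009]
```

View pics/c4.png

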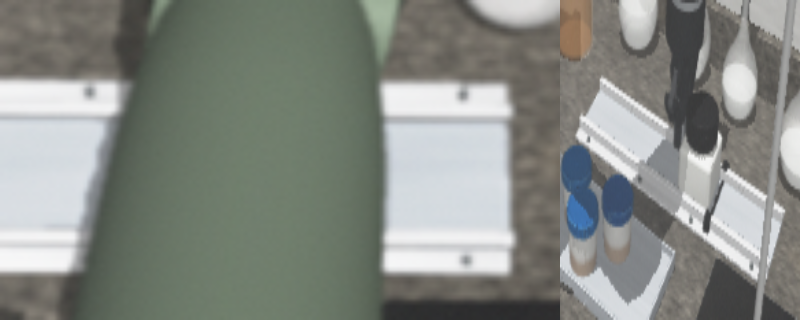

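The top view is hidden by the arm. The scene crop shows the jar upright at (700,165), just short of the line, so I'll measure the cap in the scene view.

```bash
python3 - <<'E'
from h import *
d,w=snap("scene")
m=(d["image"].max(2)<80)&(w[...,2]>.0945)&(w[...,2]<.104)&(w[...,1]>-.2)&(w[...,1]<-.08)&(w[...,0]>.6)&(w[...,0]<.7)
p=w[m];print(len(p),np.percentile(p,[1,50,99],axis=0).round(4),)
m=(d["image"].min(2)>140)&(w[...,2]>.025)&(w[...,2]<.055)&(w[...,1]>-.2)&(w[...,1]<-.04)&(w[...,0]>.6)&(w[...,0]<.66)
p=w[m];print(len(p),np.percentile(p,[2,50,98],axis=0).round(4),)
E
```

```text
261 [[ 0.6156 -0.1414  0.0949]
 [ 0.643  -0.1127  0.1002]
 [ 0.6769 -0.0816  0.1033]]
234 [[ 0.6093 -0.1468  0.0262]
 [ 0.6132 -0.1206  0.0405]
 [ 0.6527 -0.0805  0.0546]]
```

apply_moves:
  plan:
    - [[0,-0.027,0],[0,0,0]]
    - [[0,-0.053,0],[0,0,0]]
    - [[0,-0.075,0],[0,0,0]]
    - [[0,-0.095,0],[0,0,0]]
    - [[0,-0.11,0],[0,0,0]]

```text
time_s: 22.42
position: [0.6459, -0.0956, 0.0361]
tcp_rot: [-2.196, -2.243, -0.004]
contact_force: [-1.5, 8.0, 5.7]
width: -0.0
gripper_force: 3.9
```

apply_moves:
  plan:
    - [[0,-0.01,0],[0,0,0]]
    - [[0,-0.017,0],[0,0,0]]
    - [[0,-0.023,0],[0,0,0]]
    - [[0,-0.025,0],[0,0,0]]
    - [[0,-0.025,0],[0,0,0]]

```text
time_s: 22.83
position: [0.6458, -0.1028, 0.0361]
tcp_rot: [-2.196, -2.243, -0.004]
contact_force: [-0.3, 7.8, 5.8]
width: -0.0
gripper_force: 3.5
```

apply_moves:
  plan:
    - [[0,0.03,0],[0,0,0]]
    - [[0,0.07,0],[0,0,0]]
    - [[0,0.15,0],[0,0,0]]
    - [[0,0.2,0],[0,0,0]]
    - [[0,0.25,0],[0,0,0]]

```text
time_s: 23.25
position: [0.6455, -0.028, 0.0354]
tcp_rot: [2.198, 2.244, -0.002]
contact_force: [-0.6, 0.7, -0.5]
width: 0.001
gripper_force: 0.0
```

apply_moves:
  plan:
    - [[0,0.05,0.1],[0,0,0]]
    - [[0,0.1,0.2],[0,0,0]]
    - [[0,0.2,0.3],[0,0,0]]
    - [[0,0.3,0.4],[0,0,0]]
    - [[0,0.4,0.5],[0,0,0]]
  grip: 0

```text
time_s: 23.67
position: [0.6455, 0.0905, 0.1854]
tcp_rot: [2.199, 2.243, -0.001]
contact_force: [0.9, 0.1, -0.8]
width: 0.706
gripper_force: 0.0
```

```bash
python3 - <<'E'
from h import *
s=env.get_state();print(s["position"],s["contact_force"],s["joint_positions"])
d,w=cups("top")
print(cap(d,w))
g=cv2.cvtColor(d["image"],cv2.COLOR_BGR2GRAY).astype(float)
cups("scene")
cv2.imwrite('pics/c5.png',cv2.resize(d["image"][105:265,220:420],None,fx=3,fy=3))
E
```

```text
[0.64545451 0.09045348 0.18539308] [ 0.9008361   0.11294495 -0.81525608] [ 2.64257460e-02  5.45575294e-01  3.10449686e-02  1.05637116e+00
 -7.66565693e-04  1.57740617e+00]
top cup [298. 211.] 378 [ 0.4746 -0.0115  0.0711] [0.051 0.05  0.009]
top cup [287. 231.] 70 [0.4257 0.0161 0.0719] [0.039 0.01  0.01 ]
(np.int32(488), (352.9956970214844, 140.445556640625, 12.801118850708008), array([ 0.6457, -0.1467,  0.099 ]), array([ 0.645 , -0.1471,  0.0978]))
scene cup [282. 216.] 180 [ 0.475  -0.0106  0.0731] [0.052 0.047 0.005]
```

View pics/c5.png

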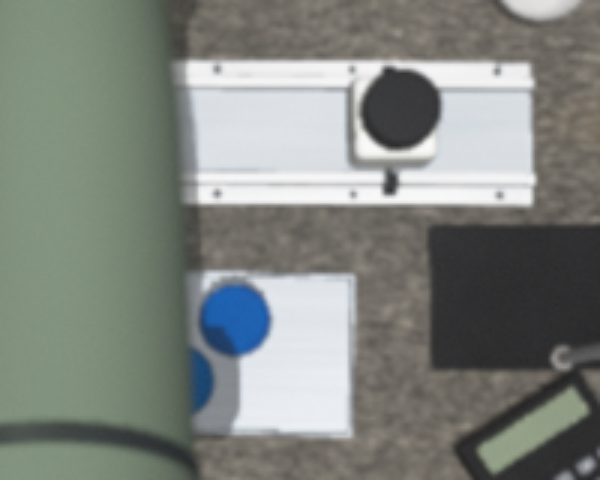

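The crop shows the jar's body centred about 1 mm from the saddle line (column 393 against 390), with the cap still on. I'll go over the cap and pre-rotate clockwise to make room for one long turn.

apply_moves:
  plan:
    - [[0,-0.08,0],[0,0,-0.08]]
    - [[0,-0.16,0],[0,0,-0.16]]
    - [[0,-0.24,0],[0,0,-0.24]]
    - [[0,-0.32,0],[0,0,-0.32]]
    - [[0,-0.397,0],[0,0,-0.4]]

```text
time_s: 24.18
position: [0.6453, -0.0313, 0.1831]
tcp_rot: [2.768, 1.485, -0.003]
contact_force: [0.5, -0.7, 0.4]
width: 0.998
gripper_force: 0.0
```

apply_moves:
  plan:
    - [[0,-0.08,0],[0,0,-0.08]]
    - [[0,-0.16,0],[0,0,-0.16]]
    - [[0,-0.24,0],[0,0,-0.24]]
    - [[0,-0.33,0],[0,0,-0.32]]
    - [[0,-0.397,0],[0,0,-0.4]]

```text
time_s: 24.6
position: [0.6452, -0.1515, 0.183]
tcp_rot: [3.083, 0.599, -0.003]
contact_force: [-0.2, 0.3, -0.4]
width: 1.001
gripper_force: 0.0
```

apply_moves:
  plan:
    - [[0,0,-0.05],[0,0,0]]
    - [[0,0,-0.1],[0,0,0]]
    - [[0,0,-0.15],[0,0,0]]
    - [[0,0,-0.2],[0,0,0]]
    - [[0,0,-0.2],[0,0,0]]

```text
time_s: 25.02
position: [0.6431, -0.1487, 0.1197]
tcp_rot: [-3.079, -0.609, 0.01]
contact_force: [-0.7, 0.5, -0.7]
width: 1.004
gripper_force: 0.0
```

```bash
python3 - <<'E'
from h import *
s=env.get_state();print(s["position"],s["tcp_rot"],s["joint_positions"])
E
```

```text
[ 0.64312402 -0.1486888   0.11970131] [-3.07916483 -0.60888408  0.00983591] [-3.38573259e-01  6.16871053e-01 -2.02983433e-02  9.40441059e-01
 -7.88418338e-04  2.41257273e+00]
```

apply_moves:
  plan:
    - [[0,0.002,-0.05],[0,0,0]]
    - [[0,0.003,-0.1],[0,0,0]]
    - [[0,0.003,-0.15],[0,0,0]]
    - [[0,0.003,-0.17],[0,0,0]]
    - [[0,0.003,-0.18],[0,0,0]]

```text
time_s: 25.43
position: [0.6451, -0.1481, 0.069]
tcp_rot: [-3.081, -0.61, 0.003]
contact_force: [-0.3, 0.1, 0.2]
width: 0.999
gripper_force: 0.0
```

apply_moves:
  plan:
    - [[0,0,0],[0,0,0]]
    - [[0,0,0],[0,0,0]]
    - [[0,0,0],[0,0,0]]
    - [[0,0,0],[0,0,0]]
    - [[0,0,0],[0,0,0]]

```text
time_s: 25.85
position: [0.6464, -0.1486, 0.0709]
tcp_rot: [3.081, 0.61, 0.002]
contact_force: [0.3, -0.1, 0.0]
width: 1.0
gripper_force: 0.0
```

apply_moves:
  plan:
    - [[0,0,0],[0,0,0]]
    - [[0,0,0],[0,0,0]]
    - [[0,0,0],[0,0,0]]
    - [[0,0,0],[0,0,0]]
    - [[0,0,0],[0,0,0]]
  grip: 1
  grip_force: 60

```text
time_s: 26.27
position: [0.6466, -0.1491, 0.0709]
tcp_rot: [3.08, 0.609, 0.002]
contact_force: [0.6, -3.1, 4.5]
width: 0.738
gripper_force: 65.9
```

apply_moves:
  plan:
    - [[0,0,0],[0,0,0]]
    - [[0,0,0],[0,0,0]]
    - [[0,0,0],[0,0,0]]
    - [[0,0,0],[0,0,0]]
    - [[0,0,0],[0,0,0]]

```text
time_s: 26.68
position: [0.6466, -0.1491, 0.0709]
tcp_rot: [3.08, 0.609, 0.002]
contact_force: [0.6, -2.2, 6.1]
width: 0.736
gripper_force: 66.1
```

apply_moves:
  plan:
    - [[0,0,0.0017],[0,0,0.08]]
    - [[0,0,0.0034],[0,0,0.16]]
    - [[0,0,0.0052],[0,0,0.24]]
    - [[0,0,0.0069],[0,0,0.32]]
    - [[0,0,0.0086],[0,0,0.4]]

```text
time_s: 27.1
position: [0.6462, -0.149, 0.0724]
tcp_rot: [2.759, 1.5, -0.0]
contact_force: [1.6, -2.3, 0.9]
width: 0.735
gripper_force: 65.6
```

```bash
python3 - <<'E'
from h import *
s=env.get_state();print(s["position"],s["contact_force"],s["torque"],s["joint_positions"][5])
E
```

```text
[ 0.64622696 -0.14902718  0.07244607] [ 1.64128731 -2.31433034  0.89567943] [-0.58155805 -0.36301057 -0.08960986] 1.8079622349865174
```

apply_moves:
  plan:
    - [[0,0,0.0017],[0,0,0.08]]
    - [[0,0,0.0034],[0,0,0.16]]
    - [[0,0,0.0052],[0,0,0.24]]
    - [[0,0,0.0069],[0,0,0.32]]
    - [[0,0,0.0086],[0,0,0.4]]

```text
time_s: 27.52
position: [0.6467, -0.149, 0.0752]
tcp_rot: [2.192, 2.248, 0.0]
contact_force: [3.7, -3.1, 1.1]
width: 0.74
gripper_force: 65.6
```

apply_moves:
  plan:
    - [[0,0,0.0017],[0,0,0.08]]
    - [[0,0,0.0034],[0,0,0.16]]
    - [[0,0,0.0052],[0,0,0.24]]
    - [[0,0,0.0069],[0,0,0.32]]
    - [[0,0,0.0086],[0,0,0.4]]

```text
time_s: 27.93
position: [0.6469, -0.1485, 0.0777]
tcp_rot: [1.429, 2.796, 0.001]
contact_force: [2.8, -1.0, -0.6]
width: 0.736
gripper_force: 65.5
```

apply_moves:
  plan:
    - [[0,0,0.0017],[0,0,0.08]]
    - [[0,0,0.0034],[0,0,0.16]]
    - [[0,0,0.0052],[0,0,0.24]]
    - [[0,0,0.0069],[0,0,0.32]]
    - [[0,0,0.0086],[0,0,0.4]]

```text
time_s: 28.35
position: [0.6471, -0.148, 0.0804]
tcp_rot: [0.538, 3.093, 0.002]
contact_force: [4.1, -0.5, 0.7]
width: 0.734
gripper_force: 65.6
```

```bash
python3 - <<'E'
from h import *
s=env.get_state();print(s["position"],s["contact_force"],s["torque"],s["joint_positions"][5])
d,w=snap("scene")
m=(d["image"].min(2)>140)&(w[...,2]>.01)&(w[...,2]<.075)&(w[...,1]>-.2)&(w[...,1]<-.1)&(w[...,0]>.6)&(w[...,0]<.7)
p=w[m];print(len(p),np.percentile(p,[2,50,98],axis=0).round(4))
cv2.imwrite('pics/c6.png',cv2.resize(d["image"][140:260,260:420],None,fx=4,fy=4))
E
```

```text
[ 0.64714954 -0.14795168  0.08038555] [ 4.12496375 -0.49822991  0.71069881] [-0.01471909 -0.75437897 -0.08492872] 0.007933191516064031
648 [[ 0.601  -0.1937  0.014 ]
 [ 0.6128 -0.16    0.0444]
 [ 0.685  -0.1144  0.0697]]
```

View pics/c6.png

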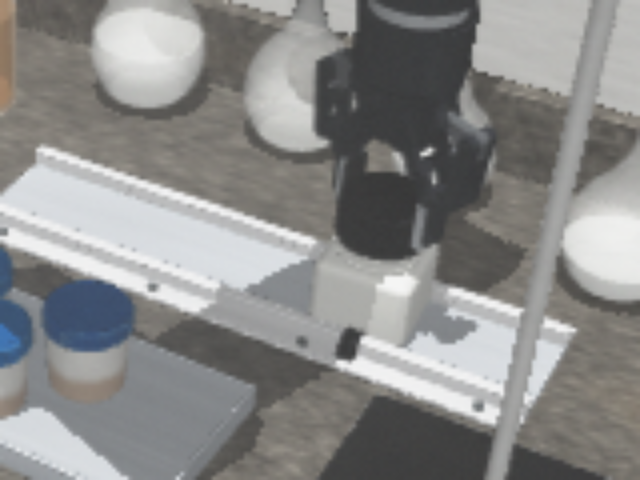

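The cap is turning and the jar stands at the saddle at (350,343). No force has built up, so I'll keep turning.

apply_moves:
  plan:
    - [[0,0,0.0017],[0,0,0.08]]
    - [[0,0,0.0034],[0,0,0.16]]
    - [[0,0,0.0052],[0,0,0.24]]
    - [[0,0,0.0069],[0,0,0.32]]
    - [[0,0,0.0086],[0,0,0.4]]

```text
time_s: 28.82
position: [0.6471, -0.1475, 0.0831]
tcp_rot: [-0.396, 3.114, 0.002]
contact_force: [4.5, 1.0, 1.1]
width: 0.735
gripper_force: 65.7
```

apply_moves:
  plan:
    - [[0,0,0.0017],[0,0,0.08]]
    - [[0,0,0.0034],[0,0,0.16]]
    - [[0,0,0.0052],[0,0,0.24]]
    - [[0,0,0.0069],[0,0,0.32]]
    - [[0,0,0.0086],[0,0,0.4]]

```text
time_s: 29.23
position: [0.6467, -0.1466, 0.0854]
tcp_rot: [-1.299, 2.857, 0.004]
contact_force: [3.1, 3.0, 1.6]
width: 0.731
gripper_force: 65.7
```

apply_moves:
  plan:
    - [[0,0,0.0017],[0,0,0.08]]
    - [[0,0,0.0034],[0,0,0.16]]
    - [[0,0,0.0052],[0,0,0.24]]
    - [[0,0,0.0069],[0,0,0.32]]
    - [[0,0,0.0086],[0,0,0.4]]

```text
time_s: 29.65
position: [0.6464, -0.1465, 0.0878]
tcp_rot: [-2.085, 2.345, 0.003]
contact_force: [4.0, 3.2, 1.6]
width: 0.735
gripper_force: 65.7
```

apply_moves:
  plan:
    - [[0,0,0.0017],[0,0,0.08]]
    - [[0,0,0.0034],[0,0,0.16]]
    - [[0,0,0.0052],[0,0,0.24]]
    - [[0,0,0.006],[0,0,0.3]]
    - [[0,0,0.006],[0,0,0.3]]

```text
time_s: 30.07
position: [0.6461, -0.1466, 0.0897]
tcp_rot: [-2.553, 1.826, 0.002]
contact_force: [2.8, 2.9, 1.8]
width: 0.733
gripper_force: 65.8
```

apply_moves:
  plan:
    - [[0,0,0.003],[0,0,0]]
    - [[0,0,0.006],[0,0,0]]
    - [[0,0,0.009],[0,0,0]]
    - [[0,0,0.012],[0,0,0]]
    - [[0,0,0.015],[0,0,0]]

```text
time_s: 30.48
position: [0.6455, -0.1483, 0.0941]
tcp_rot: [2.554, -1.83, -0.001]
contact_force: [2.0, 2.9, -2.1]
width: 0.733
gripper_force: 65.8
```

```bash
python3 - <<'E'
from h import *
s=env.get_state();print(s["position"],s["contact_force"],s["torque"],s["joint_positions"][5])
E
```

```text
[ 0.64554114 -0.14832008  0.09410745] [ 2.01779317  2.85030202 -2.10389348] [ 0.49132138 -0.35390348 -0.03483067] -2.2354889454738203
```

apply_moves:
  plan:
    - [[0,0,0.003],[0,0,0]]
    - [[0,0,0.006],[0,0,0]]
    - [[0,0,0.009],[0,0,0]]
    - [[0,0,0.012],[0,0,0]]
    - [[0,0,0.012],[0,0,0]]

```text
time_s: 30.9
position: [0.6458, -0.1491, 0.0985]
tcp_rot: [2.553, -1.828, 0.001]
contact_force: [0.4, 1.0, -0.6]
width: 0.733
gripper_force: 65.8
```

```bash
python3 - <<'E'
from h import *
s=env.get_state();print(s["position"],s["contact_force"],s["torque"],s["joint_positions"][5])
d,w=snap("scene")
cv2.imwrite('pics/c7.png',cv2.resize(d["image"][140:260,260:420],None,fx=4,fy=4))
E
```

```text
[ 0.64584838 -0.14914274  0.09845551] [ 0.41793371  1.01957623 -0.5966839 ] [-0.0051257  -0.0234831  -0.00139084] -2.2362357720486843
```

View pics/c7.png

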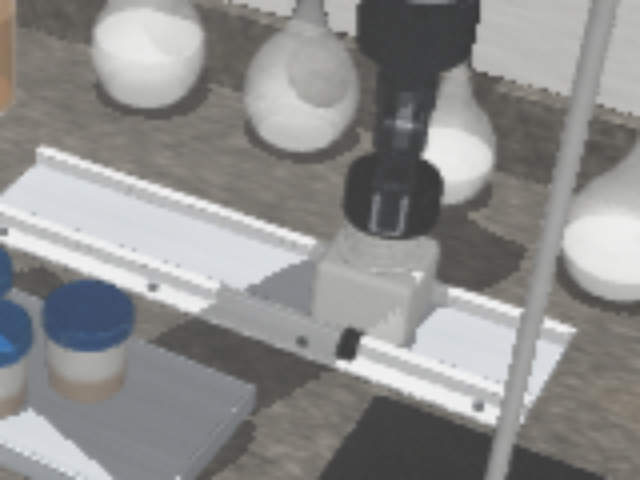

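The cap is off: in the crop it is at (393,195), clear of the bare neck at (385,250), and the jar is still at the mark. Now I'll carry it to the tray.

apply_moves:
  plan:
    - [[0,0,0.04],[0,0,0]]
    - [[0,0,0.1],[0,0,0]]
    - [[0,0,0.17],[0,0,0]]
    - [[0,0,0.24],[0,0,0]]
    - [[0,0,0.3],[0,0,0]]

```text
time_s: 31.37
position: [0.6462, -0.1488, 0.1906]
tcp_rot: [-2.554, 1.829, -0.003]
contact_force: [1.0, -0.3, -0.2]
width: 0.728
gripper_force: 65.8
```

apply_moves:
  plan:
    - [[-0.05,0.02,0],[0,0,-0.02]]
    - [[-0.12,0.045,0],[0,0,-0.04]]
    - [[-0.19,0.07,0],[0,0,-0.07]]
    - [[-0.26,0.1,0],[0,0,-0.09]]
    - [[-0.333,0.125,0],[0,0,-0.11]]

```text
time_s: 31.78
position: [0.5452, -0.1107, 0.1891]
tcp_rot: [-2.394, 2.035, -0.002]
contact_force: [-0.4, -0.2, 0.8]
width: 0.734
gripper_force: 65.8
```

apply_moves:
  plan:
    - [[-0.07,0.03,0],[0,0,-0.02]]
    - [[-0.14,0.06,0],[0,0,-0.05]]
    - [[-0.21,0.08,0],[0,0,-0.08]]
    - [[-0.28,0.11,0],[0,0,-0.1]]
    - [[-0.333,0.125,0],[0,0,-0.11]]

```text
time_s: 32.2
position: [0.4444, -0.0728, 0.1889]
tcp_rot: [2.218, -2.224, 0.0]
contact_force: [-0.7, 0.1, -0.8]
width: 0.736
gripper_force: 65.8
```

```bash
python3 - <<'E'
from h import *
s=env.get_state();print(s["position"],s["tcp_rot"],s["contact_force"])
d,w=cups("scene","s8.png");d,w=cups("top","t8.png")
E
```

```text
[ 0.44440214 -0.0727843   0.18891325] [ 2.21826654e+00 -2.22431446e+00  4.10731078e-04] [-0.71618727  0.07996646 -0.77503184]
scene cup [252. 206.] 205 [0.4713 0.0806 0.0731] [0.052 0.052 0.006]
scene cup [278. 213.] 55 [0.4815 0.0023 0.0724] [0.041 0.024 0.005]
scene cup [255. 220.] 194 [0.4242 0.0386 0.0731] [0.053 0.045 0.006]
top cup [261. 212.] 397 [0.4719 0.0811 0.0709] [0.052 0.052 0.008]
top cup [298. 211.] 378 [ 0.4751 -0.0115  0.0712] [0.05  0.05  0.009]
top cup [279. 231.] 397 [0.4247 0.036  0.0712] [0.052 0.05  0.008]
```

View pics/s8.png

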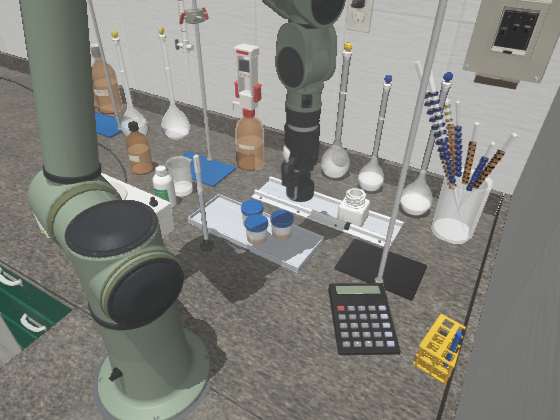

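All three cups stand at (252,210), (256,230) and (282,222). The jar stands at (353,205) with its neck open, and the cap is in the gripper. Next I'll lower it.

apply_moves:
  plan:
    - [[0,0,-0.08],[0,0,0]]
    - [[0,0,-0.18],[0,0,0]]
    - [[0,0,-0.28],[0,0,0]]
    - [[0,0,-0.38],[0,0,0]]
    - [[0,0,-0.45],[0,0,0]]

```text
time_s: 32.72
position: [0.4468, -0.0739, 0.0516]
tcp_rot: [2.22, -2.223, 0.001]
contact_force: [-1.2, 0.1, -1.0]
width: 0.734
gripper_force: 65.8
```

apply_moves:
  plan:
    - [[0,0,-0.03],[0,0,0]]
    - [[0,0,-0.06],[0,0,0]]
    - [[0,0,-0.08],[0,0,0]]
    - [[0,0,-0.1],[0,0,0]]
    - [[0,0,-0.11],[0,0,0]]

```text
time_s: 33.13
position: [0.447, -0.0737, 0.0202]
tcp_rot: [-2.219, 2.223, -0.002]
contact_force: [-0.7, -0.3, -0.2]
width: 0.734
gripper_force: 65.8
```

apply_moves:
  plan:
    - [[0,0,-0.003],[0,0,0]]
    - [[0,0,-0.006],[0,0,0]]
    - [[0,0,-0.009],[0,0,0]]
    - [[0,0,-0.01],[0,0,0]]
    - [[0,0,-0.01],[0,0,0]]

```text
time_s: 33.55
position: [0.4463, -0.0734, 0.0173]
tcp_rot: [-2.22, 2.223, -0.001]
contact_force: [0.6, -0.4, -0.6]
width: 0.736
gripper_force: 65.8
```

apply_moves:
  plan:
    - [[0,0,-0.003],[0,0,0]]
    - [[0,0,-0.006],[0,0,0]]
    - [[0,0,-0.009],[0,0,0]]
    - [[0,0,-0.01],[0,0,0]]
    - [[0,0,-0.01],[0,0,0]]

```text
time_s: 33.97
position: [0.446, -0.0734, 0.0139]
tcp_rot: [2.22, -2.223, -0.0]
contact_force: [0.9, 0.0, -0.7]
width: 0.735
gripper_force: 65.8
```

apply_moves:
  plan:
    - [[0,0,-0.002],[0,0,0]]
    - [[0,0,-0.004],[0,0,0]]
    - [[0,0,-0.006],[0,0,0]]
    - [[0,0,-0.006],[0,0,0]]
    - [[0,0,-0.006],[0,0,0]]

```text
time_s: 34.38
position: [0.4461, -0.0734, 0.0124]
tcp_rot: [-2.22, 2.223, -0.0]
contact_force: [-1.4, 0.5, 4.6]
width: 0.731
gripper_force: 66.1
```

apply_moves:
  plan:
    - [[0,0,0],[0,0,0]]
    - [[0,0,0],[0,0,0]]
    - [[0,0,0],[0,0,0]]
    - [[0,0,0],[0,0,0]]
    - [[0,0,0],[0,0,0]]
  grip: 0

```text
time_s: 34.8
position: [0.4461, -0.0734, 0.0122]
tcp_rot: [2.22, -2.223, -0.0]
contact_force: [0.4, 0.3, -0.5]
width: 1.0
gripper_force: 0.0
```

apply_moves:
  plan:
    - [[0,0,0.02],[0,0,0]]
    - [[0,0,0.1],[0,0,0]]
    - [[0,0,0.22],[0,0,0]]
    - [[0,0,0.35],[0,0,0]]
    - [[0,0,0.48],[0,0,0]]

```text
time_s: 35.22
position: [0.4452, -0.0731, 0.158]
tcp_rot: [2.219, -2.223, -0.002]
contact_force: [1.7, -0.0, -1.0]
width: 1.003
gripper_force: 0.0
```

apply_moves:
  plan:
    - [[0,0.05,0.1],[0,0,0]]
    - [[0,0.15,0.2],[0,0,0]]
    - [[0.1,0.25,0.2],[0,0,0]]
    - [[0.2,0.35,0.2],[0,0,0]]
    - [[0.3,0.45,0.2],[0,0,0]]

```text
time_s: 35.63
position: [0.5355, 0.0612, 0.2182]
tcp_rot: [-2.218, 2.222, -0.004]
contact_force: [-0.5, -1.0, -0.1]
width: 0.997
gripper_force: 0.0
```

apply_moves:
  plan:
    - [[0,0.1,0],[0,0,0]]
    - [[0,0.2,0],[0,0,0]]
    - [[0,0.3,0],[0,0,0]]
    - [[0,0.4,0],[0,0,0]]
    - [[0,0.4,0],[0,0,0]]

```text
time_s: 36.05
position: [0.5337, 0.1843, 0.2165]
tcp_rot: [-2.225, 2.216, 0.002]
contact_force: [-0.2, -0.0, 0.3]
width: 1.001
gripper_force: 0.0
```

```bash
python3 - <<'E'
from h import *
s=env.get_state();print(s["position"],s["contact_force"])
cups("scene","s9.png");d,w=cups("top","t9.png")
print(cap(d,w,.041,-.12,.0,.38,.5))
cv2.imwrite('pics/c9.png',cv2.resize(d["image"][105:265,190:410],None,fx=3.5,fy=3.5))
E
```

```text
[0.53365528 0.18434526 0.2164922 ] [-0.21112477 -0.01917147  0.27592623]
scene cup [256. 217.] 317 [0.4455 0.0432 0.073 ] [0.097 0.068 0.006]
scene cup [281. 216.] 196 [ 0.475  -0.0108  0.0726] [0.053 0.045 0.005]
top cup [261. 212.] 395 [0.472  0.0811 0.0711] [0.052 0.052 0.009]
top cup [298. 211.] 383 [ 0.474  -0.0115  0.0711] [0.052 0.05  0.008]
top cup [279. 231.] 412 [0.4247 0.037  0.071 ] [0.052 0.052 0.008]
(np.int32(302), (322.08642578125, 223.65740966796875, 11.414093971252441), array([ 0.445 , -0.0738,  0.041 ]), array([ 0.4491, -0.0789,  0.0393]))
```

View pics/c9.png

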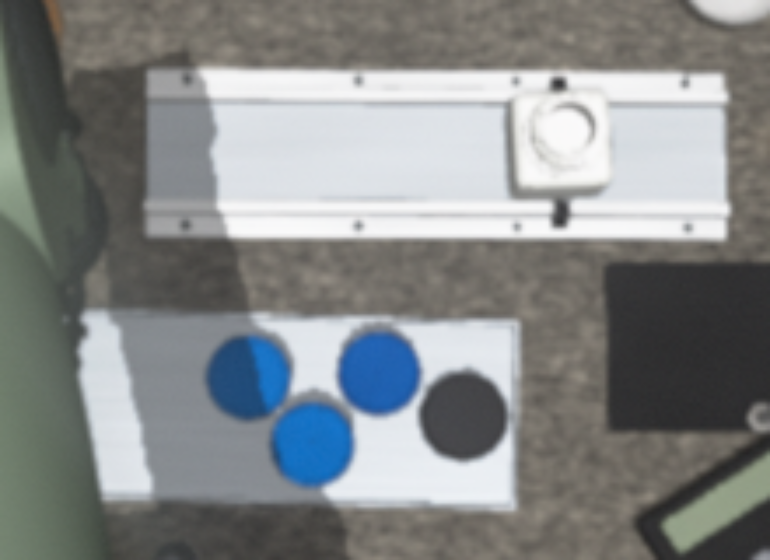

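The jar body is centred on the saddles at (559,145), the three lids are in the tray, and the cap lies flat at (463,415) with its top at z≈0.041. I'm handing in.

```bash
python3 -c "
from station import job
print(job.finish_job())"
```

```text
the job is handed in; nothing more can be done
None
```

Job handed in, with no verdict returned; the last picture shows the three cups upright in the tray, the jar standing open on the mark, and its cap lying flat beside the cups.

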